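# Mount the lamp post in its two-eyed bench bracket

## Robot

A 7-joint arm with a two-finger parallel gripper is mounted at the origin on the work surface. World frame = base frame: x ahead of the robot, y to its left, z up, the work surface at z = 0. Lengths are in m, angles in rad, forces in N, time in s.
With the tool pointing down it reaches from about 0.4 to 0.875 m from the base axis. Payload 19.3 kg.
Tool frame: the origin (TCP) lies on the centre line of the jaws, within the pads' length; the fingertips stand 25 mm ahead of it and the grasp point (between the pads) lies 6 mm ahead of it (tips_ahead is the distance from the TCP to the fingertips, in m); z points along the fingers, y is the direction in which the jaws open and shut (so a half turn about z gives the same grasp; the last joint's range is limited). The gripper opens to 85 mm and grips with 20 to 120 N. Pads are 22 mm wide; open, the fingers measure 114 mm over their backs; the gripper's body (76 mm by 85 mm) begins 54 mm behind the grasp point. The pads swing forward as they close: fully open they stand 13 mm farther back than shut.
Start: joints at [1.28, 0.521, -0.036, 1.599, 0.021, 1.021, -0.113], TCP at [0.137, -0.61, 0.256] pointing down, gripper open.
Joint ranges: [-2.91, 2.91], [-0.3, 2.13], [-1.5, 1.42], [0.17, 2.43], [-1.26, 4.41], [0.16, 1.93], [-2.52, 2.52]. Speed limits (rad/s): [1.89, 1.89, 2.39, 2.39, 3.01, 3.01, 3.01].

## Interface

Orientations are given as [roll, pitch, yaw] about the fixed x, y, z axes, in that order (R = Rz(yaw) Ry(pitch) Rx(roll)).
In Python, from workcell import observe, grab_frame, job_done, outline_of, tips_ahead gives the robot as it stands. The module is installed in compiled form; this text tells all that it offers.
- The arm moves only by the tool move_arm, never from a script. Its argument "motion" is a list of rows, each a list of 2 entries, a list of its own where there are three numbers: the shift along the world's x, y, z in mm, then the turn, a rotation vector about the world's x, y, z in rad. A call has 1 to 12 rows; each row is the pose to reach, as a shift and turn from the pose commanded when the call began; what a row does not reach only later rows make up. A row lasts 1/8 s, in which the tool goes at most 62.5 mm and 10.7 degrees, less where a joint would pass 70% of its speed; a pose out of reach is approached as far as the arm can. A call with a gripper value outside its range is refused whole. "jaw" is the finger opening in mm, from 0 to 85.4, set as the call begins (left out, the last holds). The fingers move at their own pace and stop on an object; "grip_force" is the grip in N (left out, the last holds). Time passes only in rows, so rows that repeat a pose let the fingers close. It gives the time, the measured TCP pose, the force and the opening at its end, in the units of the state.
- observe(): the state, without advancing time (a new reading comes with each control period).
- grab_frame(name): name is "side" or "top"; returns a dict with "frame" (384x512x3 uint8, red, green, blue), "fx", "fy", "cx", "cy" (pixels), "dist" ([k1, k2, p1, p2, k3] as OpenCV has them; the pictures are not rectified), "T" (4x4, takes a point from camera to world coordinates). Camera axes: x right, y down, z forward; pixel columns grow to the right and rows downward; lengths in m; the calibration is good to about 2 mm. A picture is of the moment at which its call begins. There is no depth.
- job_done(): hands the job in, once; it reports no verdict.
Trained networks look in the newest picture that a camera, given by its name, has taken for a name from the list of things; names that differ only in an ending like _2 or _b are one class to them, and where a whole thing is asked for, a point or a joint stands for the part that bears it (a point fixed in the world has none). Each returns a list of dicts, best first, with "score" (0 to 1); they miss things now and then, are a little off and sometimes report something else, mostly with a low value. They report only what shows in the picture. A call takes as long as a camera call. They do not tell look-alikes from the thing itself.
- outline_of(label, camera): "pixels" (384x512 bool, what is visible of it) and "pixel" ([column, row] in pixels, amid what is visible of it).
The state is a dict: "clock": time; "qpos": joint angles; "qd": joint speeds; "joint_efforts": joint torques, N m; "position": TCP position; "tool_rot": TCP orientation; "force": force on the tool from outside, world axes, zero at the start; "moment": the same for the moment, N m; "grip_width": finger opening in m.
Only numpy, scipy, OpenCV 4.12 (cv2) and the standard library are available. Lean on these libraries where they do the work, as an engineer would, in place of code of your own. Each camera call takes 0.05 s, during which the arm holds its last target.

## Task

The magnifier lamp needs its post back before its arm can be fitted: take the long post out of the black stand and lower it upright through both eyes of the aluminium bracket, upper and then lower, until its collar sits on the upper eye, then let go. Lower it all the way, do not drop it, and leave the short post in the stand.

Things in the scene. Friction and masses are not known exactly. Their poses are not given: they have to be found in the camera images.
- long_post_grip (a point): Long steel lamp post, upright in a well of the stand. From below: round shaft 16 mm across, 95 mm long with tapered tip; collar disc 56 mm across, 8 mm thick; round head 26 mm across, 50 mm tall, gripped from above. 0.25 kg. This point is the head's centre: 25 mm below the top, 33 mm above the collar's underside, 128 mm above the tip. z points up along the post.
- short_post_grip (a point): Short lamp post, a bystander that stays in the stand: same steel, collar and head as the long one, but its shaft is only 45 mm long, so its head stands 50 mm lower. This point is its head's centre, z up along it.
- bracket_mouth (a point): Centre of the upper bore, at the top face of the upper eye, of a fixed C-shaped aluminium bracket. Two level eyes 80 x 100 mm, 12 mm thick, tops 120 and 62 mm above the bench, with upright 30 mm bores in line, 46 mm gap between. z is up the bores; the column, 120 mm high, is 50 mm off on the -x side. Post fully home: its head's centre is 33 mm above this point.
- stand: Fixed black plastic stand, 240 mm long (its y) x 75 mm (its x), 40 mm high; origin under its centre. Three wells 30 mm deep in a row along y, 75 mm apart, hold in any order the long post, the short post and a nut driver (black handle, no collar); the long post stands tallest. Lift straight up. Fingers are best closed across the row (along x).
Mind the look-alikes: they are no part of the job. What is shaped like the part that bears bracket_mouth but pink is not meant. What is shaped like the part that bears long_post_grip but turquoise is not meant.

How it is judged:
By the outcome, as a careful person would: the job done as asked, in the order asked, and still so for the second after the job is handed in, with the robot touching nothing.
It also fails if it takes over 48 s, if anything falls off the work surface, if the arm or the gripper's body presses on something with over 40 N, if the wrist force passes 120 N, or if a joint passes its speed limit or range.

## Working session

There is one attempt and no reset: what is moved stays moved. The work goes in short steps, Python scripts to look and compute and a tool call to move; the robot and the scene stay as the last step left them, time stands still between calls to the robot, and variables do not carry over. Pictures are saved under pics/ and viewed, and the job is handed in when it is done.

Besides the shell and the picture viewer there is one more tool, called after "Request:" in YAML: its name, and indented under it one key for each argument. move_arm: Moves the arm, as the interface text tells. Its arguments: {"type":"object","properties":{"motion":{"type":"array"},"jaw":{"type":"number"},"grip_force":{"type":"number"}},"required":["motion"]}

```bash
mkdir -p pics
cat > h.py <<'E'
import numpy as np, cv2
from workcell import observe, grab_frame, job_done, outline_of, tips_ahead
def cam(f):
    K=np.array([[f['fx'],0,f['cx']],[0,f['fy'],f['cy']],[0,0,1.]]); return K,np.array(f['dist'],float),np.array(f['T'])
def ray(f,p):
    K,d,T=cam(f); u=cv2.undistortPoints(np.array([[p]],float),K,d)[0,0]
    v=T[:3,:3]@np.array([u[0],u[1],1]); return T[:3,3],v/np.linalg.norm(v)
def at_z(f,p,z):
    o,v=ray(f,p); return o+v*(z-o[2])/v[2]
def proj(f,P):
    K,d,T=cam(f); Ti=np.linalg.inv(T); r=cv2.Rodrigues(Ti[:3,:3])[0]
    return cv2.projectPoints(np.atleast_2d(np.array(P,float)),r,Ti[:3,3],K,d)[0][:,0]
def save(f,n): cv2.imwrite('pics/'+n,f['frame'][:,:,::-1])
def tri(f1,p1,f2,p2):
    o1,v1=ray(f1,p1);o2,v2=ray(f2,p2)
    A=np.stack([v1,-v2],1); s=np.linalg.lstsq(A,o2-o1,rcond=None)[0]
    a,b=o1+s[0]*v1,o2+s[1]*v2; return (a+b)/2,np.linalg.norm(a-b)
E
python3 - <<'E'
from h import *
import pickle
print(observe()); print(tips_ahead)
fs={}
for c in('side','top'):
    f=grab_frame(c); fs[c]=f; save(f,c+'0.png'); print(c,f['fx'],np.round(f['T'],3).tolist())
    for l in('long_post_grip','short_post_grip','bracket_mouth','stand'):
        for r in outline_of(l,c):
            m=r['pixels']; ys,xs=np.nonzero(m)
            print(c,l,round(r['score'],2),np.round(r['pixel']),xs.min(),xs.max(),ys.min(),ys.max(),m.sum(),f['frame'][m].mean(0).round())
pickle.dump(fs,open('fs0.pkl','wb'))
E
```

```text
{'clock': 0.0, 'qpos': array([ 1.27982298,  0.52201052, -0.036359  ,  1.60001385,  0.02121393,
        1.02112912, -0.11275336]), 'qd': array([ 0.00025423,  0.00057587, -0.00116376,  0.0005137 ,  0.00172554,
        0.00106995, -0.00055272]), 'joint_efforts': array([ 3.92900183e-04, -9.27100325e+01,  1.97938152e+00, -3.69925511e+01,
        1.77549210e-02,  7.90971302e-03,  4.38631309e-05]), 'position': array([ 0.13677267, -0.60951886,  0.25572546]), 'tool_rot': array([-3.14042019e+00,  8.16594177e-05,  2.20844847e-01]), 'force': array([ 0.33818431,  0.51089054, -0.4902474 ]), 'moment': array([0.00579675, 0.00253975, 0.02996112]), 'grip_width': 0.08571650408469693}
0.025
side 420.35815214996495 [[-0.284, -0.713, 0.641, -0.368], [-0.959, 0.212, -0.189, 0.186], [-0.002, -0.668, -0.744, 0.971], [0.0, 0.0, 0.0, 1.0]]
side long_post_grip 0.97 [141. 166.] 127 146 151 189 377 [ 27. 104. 100.]
side long_post_grip 0.89 [161. 184.] 152 172 169 203 414 [105. 106. 105.]
side short_post_grip 0.57 [112. 214.] 103 122 201 223 330 [117. 116. 114.]
side bracket_mouth 0.85 [301. 163.] 281 323 135 193 1546 [143. 143. 141.]
side bracket_mouth 0.82 [376. 250.] 349 396 217 273 1661 [144.  90. 107.]
side stand 0.68 [146. 216.] 96 185 189 242 2028 [25. 25. 25.]
top 430.26989974373197 [[-0.023, -0.985, 0.168, 0.165], [-0.999, 0.026, 0.019, -0.05], [-0.024, -0.168, -0.986, 1.314], [0.0, 0.0, 0.0, 1.0]]
top long_post_grip 0.85 [178. 156.] 169 187 148 166 281 [101. 102. 102.]
top long_post_grip 0.62 [159. 124.] 150 168 114 135 311 [13. 99. 96.]
top short_post_grip 0.81 [131. 172.] 123 141 163 180 296 [94. 95. 95.]
top bracket_mouth 0.92 [324. 151.] 304 342 128 178 1770 [118. 120. 120.]
top bracket_mouth 0.55 [383. 153.] 359 405 125 181 1947 [118.  77.  96.]
top stand 0.74 [165. 172.] 121 199 149 188 1259 [16. 16. 17.]
```

Run:
```python
from h import *
import pickle
fs=pickle.load(open('fs0.pkl','rb'))
a=cv2.resize(fs['side']['frame'][110:300,80:420],None,fx=2.3,fy=2.3,interpolation=cv2.INTER_CUBIC)
cv2.imwrite('pics/s0c.png',a[:,:,::-1])
a=cv2.resize(fs['top']['frame'][90:230,100:420],None,fx=2.5,fy=2.5,interpolation=cv2.INTER_CUBIC)
cv2.imwrite('pics/t0c.png',a[:,:,::-1])
```

```text
(no output)
```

View pics/side0.png

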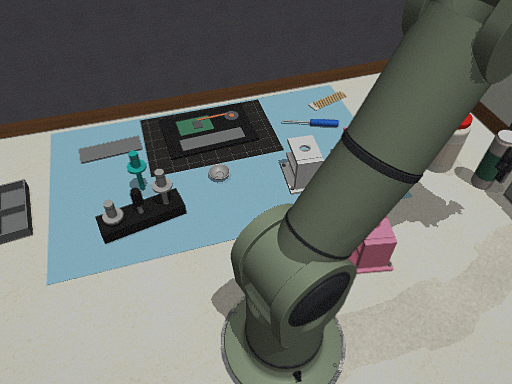

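View pics/top0.png

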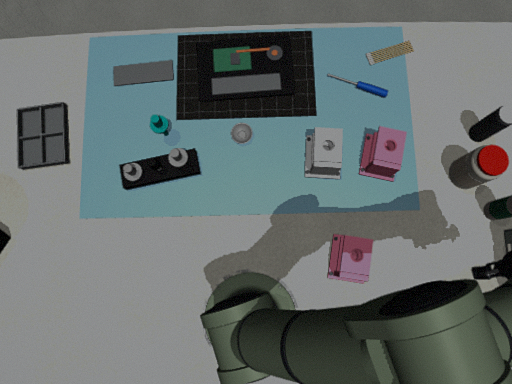

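```bash
sleep 1
```

```text
(no output)
```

View pics/s0c.png

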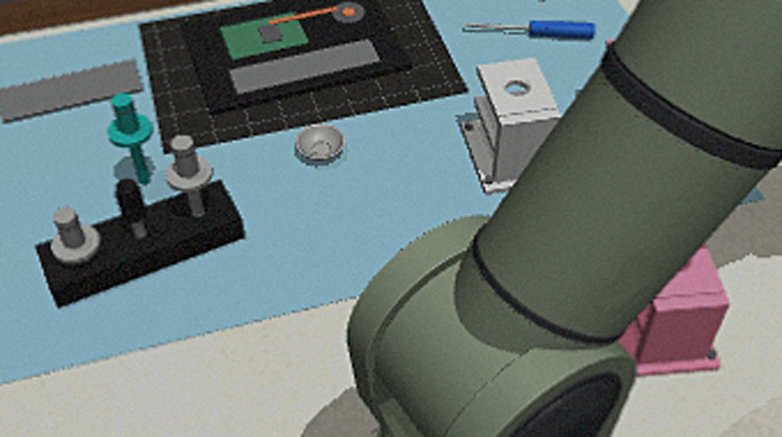

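View pics/t0c.png

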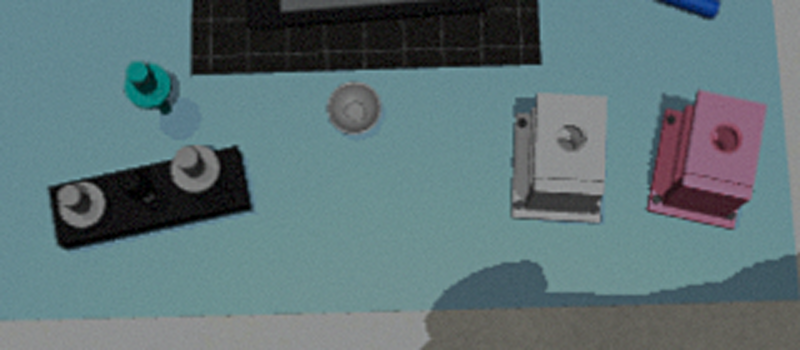

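The aluminium bracket is at side (303,148) and top (325,147). The steel long post is at side (160,183) and top (177,155), at the right end of the stand. The short post is at the left end, and the turquoise post and pink brackets are decoys. Next I fit positions by projecting models.

```bash
cat >> h.py <<'E'
def ring(c,z,r,n=32):
    t=np.linspace(0,2*np.pi,n,endpoint=False); return np.stack([c[0]+r*np.cos(t),c[1]+r*np.sin(t),0*t+z],1)
def postmask(f,c,zg,shaft=0.0,S=4):
    m=np.zeros((384*S,512*S),np.uint8)
    for r,a,b in((.013,-.025,.025),(.028,-.033,-.025))+(((.008,-.033-shaft,-.033),) if shaft else ()):
        p=proj(f,np.r_[ring(c,zg+a,r),ring(c,zg+b,r)])
        h=cv2.convexHull(((p+.5)*S).astype(np.float32)).astype(np.int32); cv2.fillConvexPoly(m,h,255)
    return cv2.resize(m,(512,384),interpolation=cv2.INTER_AREA)/255.
E
python3 - <<'E'
from h import *
import pickle
from scipy.optimize import minimize
fs=pickle.load(open('fs0.pkl','rb'))
M={}
for c in('side','top'):
    for l,i in(('long_post_grip',0 if c=='top' else 1),('short_post_grip',0)):
        M[l,c]=outline_of(l,c)[i]['pixels']
    bs=outline_of('bracket_mouth',c); M['b',c]=bs[0]['pixels']
    M['stand',c]=outline_of('stand',c)[0]['pixels']
pickle.dump(M,open('M0.pkl','wb'))
res={}
for l,z,sh in(('long_post_grip',.138,.065),('short_post_grip',.088,.015)):
    p0=at_z(fs['top'],np.argwhere(M[l,'top']).mean(0)[::-1],z)[:2]
    for cs in(('top',),('side',),('top','side')):
        def cost(p): return sum(np.abs(postmask(fs[c],p[:2],z,sh)-M[l,c]).sum() for c in cs)
        s=min((minimize(cost,p0+np.array(d),method='Nelder-Mead',options=dict(initial_simplex=p0+np.array(d)+np.array([[0,0],[.006,0],[0,.006]]))) for d in((0,0),(.005,.005),(-.005,-.01))),key=lambda s:s.fun)
        print(l,cs,s.x.round(4),s.fun)
    res[l]=s.x
d=res['short_post_grip']-res['long_post_grip']; print('sep',np.linalg.norm(d),'row dir deg',np.degrees(np.arctan2(d[1],d[0])))
for c in('side','top'):
    print(c,'long grip px',proj(fs[c],[*res['long_post_grip'],.138]))
# bracket bore
for c,p in(('side',(80+517/2.3,110+87/2.3)),('top',(100+572/2.5,90+138/2.5))):
    print(c,at_z(fs[c],p,.12).round(4))
E
```

```text
long_post_grip ('top',) [0.4683 0.1943] 26.890196078431373
long_post_grip ('side',) [0.4687 0.1967] 30.36078431372549
long_post_grip ('top', 'side') [0.4686 0.1962] 67.05882352941177
short_post_grip ('top',) [0.4417 0.3444] 16.40392156862745
short_post_grip ('side',) [0.4416 0.3454] 58.07843137254902
short_post_grip ('top', 'side') [0.4412 0.3442] 76.41176470588235
sep 0.15045117520185 row dir deg 100.46401442346213
side long grip px [[160.58351873 177.82800694]]
top long grip px [[175.40570725 154.80387692]]
side [ 0.4877 -0.2361  0.12  ]
top [ 0.4888 -0.2409  0.12  ]
```

```bash
python3 - <<'E'
from h import *
import pickle
from scipy.optimize import minimize
fs=pickle.load(open('fs0.pkl','rb'))
# bore: intensity fit, bore ring edge. maximise mean outside - inside difference magnitude via gradient along ring
for cs in(('side',),('top',),('side','top')):
    def cost(p):
        s=0
        for c in cs:
            g=cv2.cvtColor(fs[c]['frame'],cv2.COLOR_RGB2GRAY).astype(np.float32)
            smp=lambda r:cv2.remap(g,proj(fs[c],ring(p,.12,r)).astype(np.float32)[None],None,cv2.INTER_LINEAR)[0]
            s-=(smp(.0185)-smp(.0125)).mean()-0.5*smp(.0195).std()
        return s
    best=min(((cost((x,y)),x,y) for x in np.arange(.475,.503,.0005) for y in np.arange(-.252,-.225,.0005)))
    print(cs,best)
p=best[1:]
for c,(x0,y0,w,h) in dict(side=(270,120,80,80),top=(290,115,70,70)).items():
    k=8; im=cv2.resize(fs[c]['frame'][y0:y0+h,x0:x0+w],None,fx=k,fy=k,interpolation=cv2.INTER_CUBIC)[:,:,::-1].copy()
    for z,col in((.12,(0,0,255)),(.062,(255,0,0))):
        q=((proj(fs[c],ring(p,z,.015))-[x0,y0]+.5)*k).astype(np.int32); cv2.polylines(im,[q],True,col,1)
    for yaw in(0,):
        pass
    cv2.imwrite(f'pics/b_{c}.png',im[:600,:800])
E
python3 -c "
import cv2;import numpy as np
a=cv2.imread('pics/b_side.png')[:560,:];b=cv2.imread('pics/b_top.png')
b=cv2.resize(b,(400,400));a=cv2.resize(a,(400,350));o=np.zeros((400,800,3),np.uint8);o[:350,:400]=a;o[:,400:]=b;cv2.imwrite('pics/b_both.png',o)"
```

```text
('side',) (np.float32(-70.74113), np.float64(0.488), np.float64(-0.235))
('top',) (np.float32(-43.029263), np.float64(0.4905), np.float64(-0.239))
('side', 'top') (np.float32(-88.54423), np.float64(0.489), np.float64(-0.2365))
```

View pics/b_both.png

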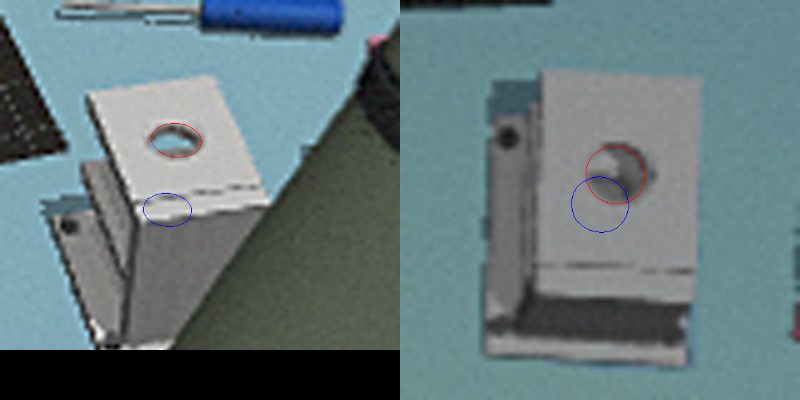

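Run:
```python
from h import *
import pickle
from scipy.optimize import minimize
fs=pickle.load(open('fs0.pkl','rb'))
m={'side':outline_of('long_post_grip','side')[0]['pixels'],'top':outline_of('long_post_grip','top')[1]['pixels']}
def cost(p): return sum(np.abs(postmask(fs[c],p[:2],p[2],.09)-m[c]).sum() for c in m)
s=minimize(cost,[.54,.24,.13],method='Nelder-Mead',options=dict(initial_simplex=[[.54,.24,.13],[.56,.24,.13],[.54,.26,.13],[.54,.24,.15]]))
print(s.x,s.fun)
a=np.radians(10.46); L=np.array([.4686,.1956]); d=s.x[:2]-L
print('along jaw',d@[np.cos(a),np.sin(a)],'across',d@[-np.sin(a),np.cos(a)])
```

```text
[0.57851787 0.25758427 0.12279896] 78.921568627451
along jaw 0.11934443154246069 across 0.040998727380244605
```

Request:
move_arm:
  motion:
    - [[30,10,30],[0,0,0.1]]
    - [[60,20,50],[0,0,0.2]]
  jaw: 85

```text
clock: 1.25
position: [0.1975, -0.5897, 0.3074]
tool_rot: [3.141, 0.0, 0.423]
force: [-0.2, 0.3, 0.0]
grip_width: 0.0853
```

```bash
python3 -c "
from h import *
o=observe();print(o['qpos'].round(3),o['position'].round(4),o['tool_rot'].round(3),o['clock'])"
```

```text
[ 1.216  0.471 -0.094  1.546  0.047  1.127 -0.035] [ 0.1975 -0.5897  0.3074] [3.141 0.    0.423] 1.25
```

Request:
move_arm:
  motion:
    - [[40,35,0],[0,0,0.1]]
    - [[80,70,0],[0,0,0.2]]
    - [[120,105,0],[0,0,0.3]]
    - [[160,140,0],[0,0,0.4]]
    - [[200,175,0],[0,0,0.5]]
    - [[230,220,0],[0,0,0.6]]
    - [[260,265,0],[0,0,0.7]]
    - [[290,310,0],[0,0,0.8]]
    - [[310,360,0],[0,0,0.9]]
    - [[325,410,0],[0,0,1.0]]
    - [[330,465,0],[0,0,1.1]]
    - [[330,520,0],[0,0,1.2]]

```text
clock: 2.75
position: [0.5269, -0.0681, 0.3063]
tool_rot: [3.141, 0.0, 1.624]
force: [0.4, 0.3, -0.3]
grip_width: 0.0848
```

```bash
python3 -c "
from h import *
o=observe();print(o['qpos'].round(3),o['position'].round(4),o['tool_rot'].round(3),o['clock'])
import numpy as np
print((np.array([.4686,.1956,.215])-o['position'])*1000, 0.2208+1.533-o['tool_rot'][2])"
```

```text
[ 0.443  0.361 -0.556  1.765  0.214  1.076 -0.133] [ 0.5269 -0.0681  0.3063] [3.141 0.    1.624] 2.75
[-58.32364562 263.65777729 -91.32047263] 0.12979899701999487
```

Request:
move_arm:
  motion:
    - [[-5,50,0],[0,0,0.03]]
    - [[-15,100,0],[0,0,0.06]]
    - [[-28,150,-15],[0,0,0.1]]
    - [[-42,200,-40],[0,0,0.13]]
    - [[-54,245,-70],[0,0,0.13]]
    - [[-58,264,-91],[0,0,0.13]]
    - [[-58,264,-91],[0,0,0.13]]

```text
clock: 3.62
position: [0.4679, 0.1952, 0.2143]
tool_rot: [-3.139, -0.0, 1.753]
force: [0.3, -1.5, 0.2]
grip_width: 0.0853
```

Run:
```python
from h import *
import pickle
o=observe();print(o['qpos'].round(3),o['position'].round(4),o['tool_rot'].round(3),o['clock'])
fs={c:grab_frame(c) for c in('side','top')}
pickle.dump(fs,open('fs1.pkl','wb'))
out=[]
for c in fs:
    f=fs[c]; im=cv2.resize(f['frame'],None,fx=2,fy=2)[:,:,::-1].copy()
    u=proj(f,[[*o['position'][:2],.163]])[0]; x0,y0=int(u[0])*2-200,int(u[1])*2-200
    for z,r,col in((.163,.013,(0,0,255)),(.113,.028,(0,255,0)),(.105,.028,(0,255,0))):
        cv2.polylines(im,[((proj(f,ring(o['position'],z,r))+.5)*2).astype(int).reshape(-1,1,2).astype(np.int32)],True,col,1)
    out.append(im[max(y0,0):max(y0,0)+400,max(x0,0):max(x0,0)+400])
cv2.imwrite('pics/pre.png',np.hstack(out))
```

```text
[-0.026  0.452 -0.637  1.925  0.344  0.876 -0.657] [0.4679 0.1952 0.2143] [-3.139 -0.     1.753] 3.625
```

View pics/pre.png

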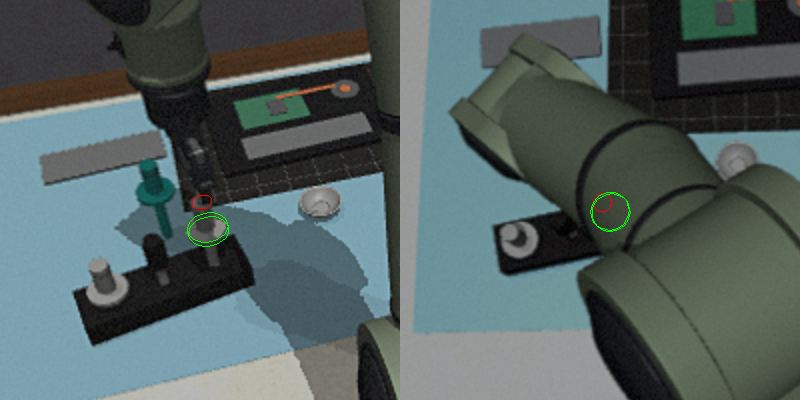

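Request:
move_arm:
  motion:
    - [[0,0,-25],[0,0,0]]
    - [[0,0,-50],[0,0,0]]
    - [[0,0,-68],[0,0,0]]
    - [[0,0,-68],[0,0,0]]
    - [[0,0,-68],[0,0,0]]

```text
clock: 4.35
position: [0.4694, 0.1942, 0.1482]
tool_rot: [3.14, -0.0, 1.75]
force: [0.1, -0.9, 0.5]
grip_width: 0.0844
```

Request:
move_arm:
  motion:
    - [[0,0,0],[0,0,0]]
    - [[0,0,0],[0,0,0]]
    - [[0,0,0],[0,0,0]]
    - [[0,0,0],[0,0,0]]
    - [[0,0,0],[0,0,0]]
    - [[0,0,0],[0,0,0]]
    - [[0,0,0],[0,0,0]]
    - [[0,0,0],[0,0,0]]
  jaw: 15
  grip_force: 60

```text
clock: 5.35
position: [0.4691, 0.1944, 0.1476]
tool_rot: [3.141, -0.0, 1.751]
force: [-0.6, 0.5, 4.5]
grip_width: 0.0244
```

Run:
```python
from h import *
o=observe();print(o['qpos'].round(3),o['position'].round(4),o['tool_rot'].round(3),o['clock'],o['force'],o['moment'],o['grip_width'])
f=grab_frame('side');im=cv2.resize(f['frame'][130:260,80:260],None,fx=4,fy=4,interpolation=cv2.INTER_CUBIC);cv2.imwrite('pics/grip.png',im[:,:,::-1])
```

```text
[-0.075  0.548 -0.58   1.98   0.439  0.738 -0.739] [0.4691 0.1944 0.1476] [ 3.141 -0.     1.751] 5.35 [-0.56152508  0.48369013  4.4500636 ] [-0.11569446  0.10980688 -0.00715736] 0.02440084771304465
```

View pics/grip.png

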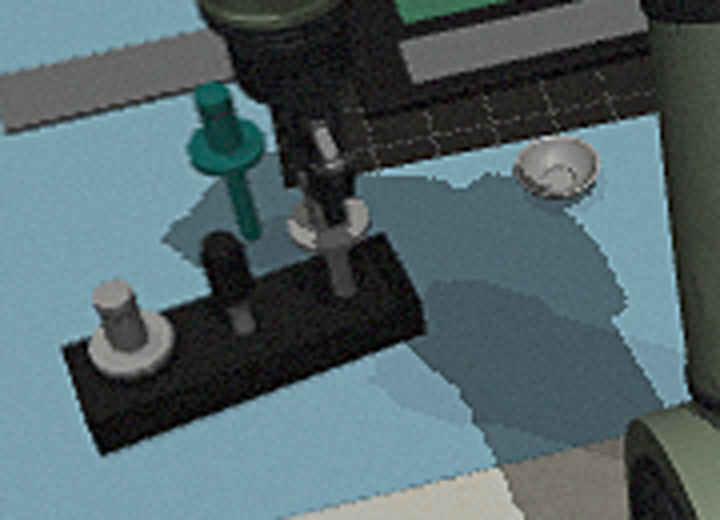

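Request:
move_arm:
  motion:
    - [[0,0,10],[0,0,0]]
    - [[0,0,25],[0,0,0]]
    - [[0,0,45],[0,0,0]]
    - [[0,0,70],[0,0,0]]
    - [[0,0,100],[0,0,0]]
    - [[0,0,130],[0,0,0]]
    - [[0,0,155],[0,0,0]]
    - [[0,0,170],[0,0,0]]
    - [[0,0,170],[0,0,0]]

```text
clock: 6.52
position: [0.469, 0.1943, 0.3181]
tool_rot: [3.14, -0.0, 1.751]
force: [-0.6, 0.9, -2.1]
grip_width: 0.0248
```

Run:
```python
from h import *
o=observe();print(o['qpos'].round(3),o['position'].round(4),o['tool_rot'].round(3),o['clock'],o['force'],o['moment'],o['grip_width'])
f=grab_frame('side');im=cv2.resize(f['frame'][60:260,60:320],None,fx=3,fy=3,interpolation=cv2.INTER_CUBIC);cv2.imwrite('pics/lift.png',im[:,:,::-1])
```

```text
[ 0.034  0.328 -0.689  1.802  0.234  1.093 -0.557] [0.469  0.1943 0.3181] [ 3.14  -0.     1.751] 6.525 [-0.62157374  0.88449964 -2.07896224] [-0.01731035 -0.04538544  0.05315209] 0.02478165346884618
```

View pics/lift.png

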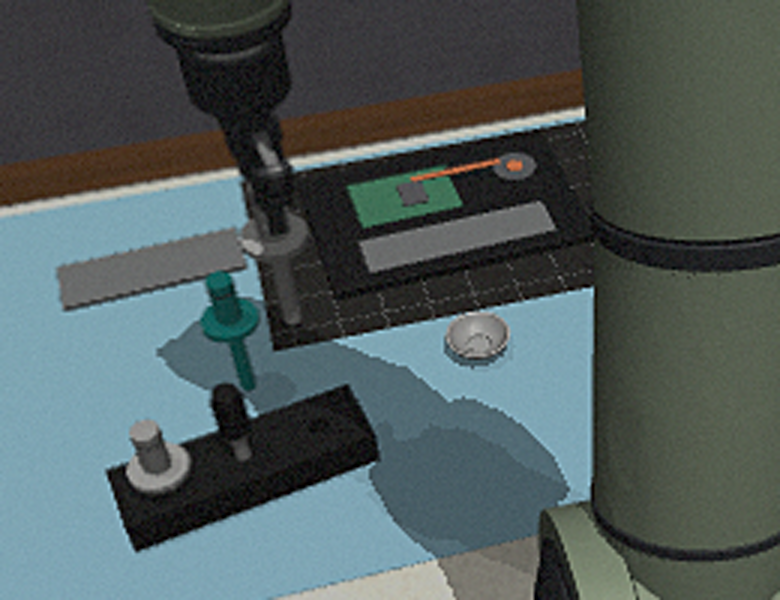

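Request:
move_arm:
  motion:
    - [[2,-25,0],[0,0,0]]
    - [[4,-65,0],[0,0,0]]
    - [[6,-110,0],[0,0,0]]
    - [[8,-155,0],[0,0,0]]
    - [[10,-200,0],[0,0,0]]
    - [[12,-245,0],[0,0,0]]
    - [[14,-290,0],[0,0,0]]
    - [[16,-335,0],[0,0,0]]
    - [[18,-380,0],[0,0,0]]
    - [[20,-415,0],[0,0,0]]
    - [[20,-431,0],[0,0,0]]
    - [[20,-431,0],[0,0,0]]

```text
clock: 8.07
position: [0.4885, -0.237, 0.3164]
tool_rot: [-3.14, -0.001, 1.75]
force: [0.9, 0.8, -3.2]
grip_width: 0.0246
```

Request:
move_arm:
  motion:
    - [[0,0,-10],[0,0,0]]
    - [[0,0,-20],[0,0,0]]
    - [[0,0,-20],[0,0,0]]

```text
clock: 8.45
position: [0.4886, -0.236, 0.2963]
tool_rot: [-3.14, -0.001, 1.752]
force: [0.1, -0.0, -1.7]
grip_width: 0.0246
```

Run:
```python
from h import *
import pickle
o=observe();print(o['qpos'].round(3),o['position'].round(4),o['tool_rot'].round(3),o['clock'],o['force'],o['moment'],o['grip_width'])
fs={c:grab_frame(c) for c in('side','top')}
pickle.dump(fs,open('fs2.pkl','wb'))
for c in fs:
    for r in outline_of('long_post_grip',c): print(c,r['score'],r['pixel'],r['pixels'].sum())
    cv2.imwrite(f'pics/over_{c}.png',fs[c]['frame'][:,:,::-1])
c='side';f=fs[c];im=cv2.resize(f['frame'],None,fx=4,fy=4,interpolation=cv2.INTER_CUBIC)[:,:,::-1].copy()
zg=o['position'][2]-.008
for z,r,col in((zg-.025,.028,(0,255,0)),(zg-.033,.028,(0,255,0)),(zg-.033,.008,(0,0,255)),(zg-.12,.008,(0,0,255))):
    cv2.polylines(im,[((proj(f,ring(o['position'],z,r))+.5)*4).astype(np.int32)],True,col,1)
cv2.polylines(im,[((proj(f,ring((.489,-.237),.12,.015))+.5)*4).astype(np.int32)],True,(255,0,0),1)
cv2.imwrite('pics/over_z.png',im[200:800,900:1600])
```

```text
[ 0.708  0.381 -0.486  1.751  0.2    1.06   0.334] [ 0.4886 -0.236   0.2963] [-3.140e+00 -1.000e-03  1.752e+00] 8.45 [ 0.05397231 -0.02911863 -1.69847799] [-0.02059831  0.0283975   0.03410526] 0.024612076909364525
side 0.72 [137.0, 165.7] 446
top 0.77 [159.0, 121.3] 326
top 0.45 [327.6, 131.2] 172
```

View pics/over_z.png

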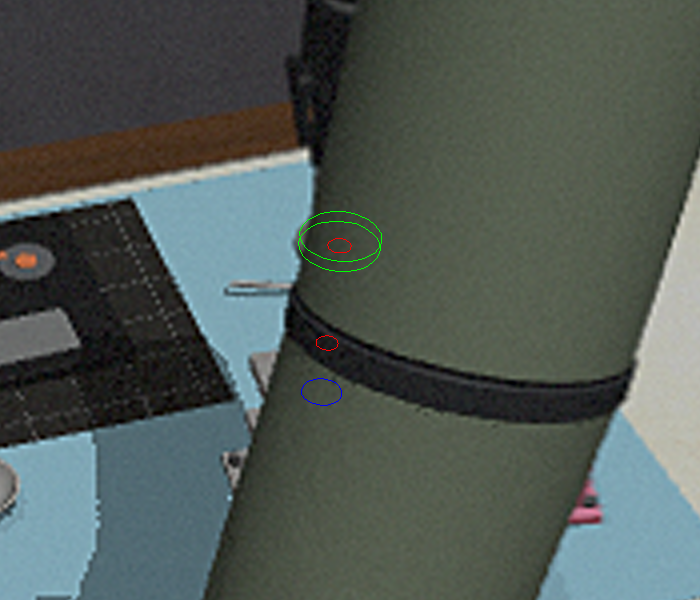

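View pics/over_top.png

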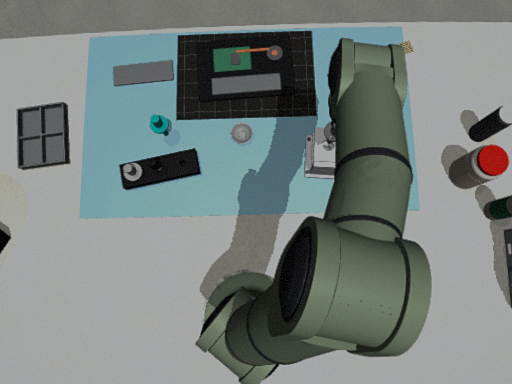

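Run:
```python
from h import *
import pickle
o=observe(); fs=pickle.load(open('fs2.pkl','rb'))
f=fs['top']; k=8; x0,y0,w,h=295,105,60,75
raw=cv2.resize(f['frame'][y0:y0+h,x0:x0+w],None,fx=k,fy=k,interpolation=cv2.INTER_CUBIC)[:,:,::-1]
raw=np.clip(raw*1.4,0,255).astype(np.uint8)[:, :400]; im=raw.copy()
zg=o['position'][2]-.0094
for z,r,col in((zg-.033,.028,(0,255,0)),(zg-.033,.008,(0,0,255)),(zg-.12,.008,(0,0,255))):
    cv2.polylines(im,[((proj(f,ring(o['position'],z,r))-[x0,y0]+.5)*k).astype(np.int32)],True,col,1)
cv2.polylines(im,[((proj(f,ring((.489,-.237),.12,.015))-[x0,y0]+.5)*k).astype(np.int32)],True,(255,0,0),1)
cv2.imwrite('pics/over_tz.png',np.hstack([raw,im]))
```

```text
(no output)
```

View pics/over_tz.png

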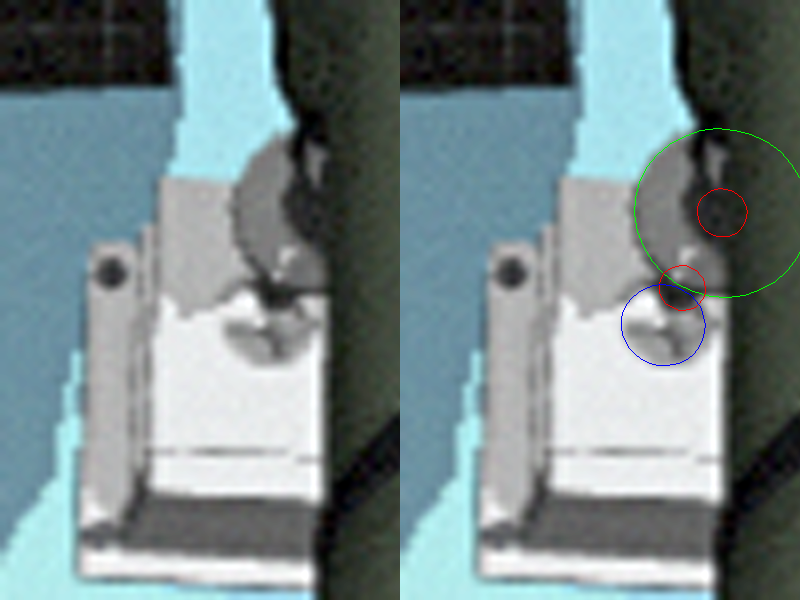

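Request:
move_arm:
  motion:
    - [[1.5,-2,-10],[0,0,0]]
    - [[1.5,-2,-20],[0,0,0]]
    - [[1.5,-2,-30],[0,0,0]]
    - [[1.5,-2,-38],[0,0,0]]
    - [[1.5,-2,-46],[0,0,0]]
    - [[1.5,-2,-54],[0,0,0]]
    - [[1.5,-2,-62],[0,0,0]]
    - [[1.5,-2,-70],[0,0,0]]
    - [[1.5,-2,-70],[0,0,0]]

```text
clock: 9.78
position: [0.4901, -0.2387, 0.2267]
tool_rot: [-3.141, -0.001, 1.751]
force: [-0.6, -0.6, -1.9]
grip_width: 0.0247
```

Run:
```python
from h import *
o=observe();print(o['position'].round(4),o['tool_rot'].round(3),o['clock'],o['force'],o['moment'],o['grip_width'])
f=grab_frame('top'); k=8; x0,y0,w,h=295,105,60,75
raw=cv2.resize(f['frame'][y0:y0+h,x0:x0+w],None,fx=k,fy=k,interpolation=cv2.INTER_CUBIC)[:,:,::-1]
raw=np.clip(raw*1.4,0,255).astype(np.uint8)[:, :400]; im=raw.copy()
zg=o['position'][2]-.0096
for z,r,col in((zg-.033,.028,(0,255,0)),(zg-.033,.008,(0,0,255)),(.12,.008,(0,0,255))):
    cv2.polylines(im,[((proj(f,ring(o['position'],z,r))-[x0,y0]+.5)*k).astype(np.int32)],True,col,1)
cv2.polylines(im,[((proj(f,ring((.490,-.239),.12,.015))-[x0,y0]+.5)*k).astype(np.int32)],True,(255,0,0),1)
cv2.imwrite('pics/in1.png',np.hstack([raw,im]))
```

```text
[ 0.4901 -0.2387  0.2267] [-3.141e+00 -1.000e-03  1.751e+00] 9.775 [-0.64966964 -0.63940396 -1.94661417] [ 0.02696787 -0.01652244  0.02324697] 0.024687672563143897
```

View pics/in1.png

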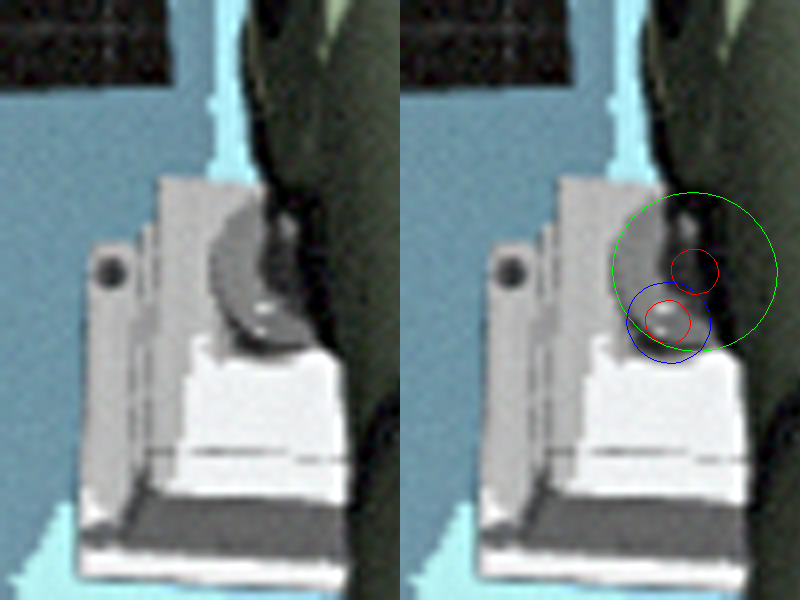

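The shaft is about 30 mm into the upper bore with no contact force. Continuing down.

Request:
move_arm:
  motion:
    - [[0,0,-8],[0,0,0]]
    - [[0,0,-16],[0,0,0]]
    - [[0,0,-23],[0,0,0]]
    - [[0,0,-29],[0,0,0]]
    - [[0,0,-35],[0,0,0]]
    - [[0,0,-41],[0,0,0]]
    - [[0,0,-47],[0,0,0]]
    - [[0,0,-53],[0,0,0]]
    - [[0,0,-57],[0,0,0]]
    - [[0,0,-59],[0,0,0]]
    - [[0,0,-60],[0,0,0]]
    - [[0,0,-60],[0,0,0]]

```text
clock: 11.32
position: [0.4904, -0.2388, 0.1673]
tool_rot: [3.142, 0.0, 1.751]
force: [-0.5, -0.7, -1.7]
grip_width: 0.024
```

Request:
move_arm:
  motion:
    - [[0,0,-1],[0,0,0]]
    - [[0,0,-2],[0,0,0]]
    - [[0,0,-2],[0,0,0]]
    - [[0,0,-2],[0,0,0]]

```text
clock: 11.82
position: [0.4904, -0.2388, 0.1653]
tool_rot: [3.142, 0.0, 1.751]
force: [-0.6, -1.0, -1.2]
grip_width: 0.025
```

Request:
move_arm:
  motion:
    - [[0,0,-1],[0,0,0]]
    - [[0,0,-1],[0,0,0]]
    - [[0,0,-2],[0,0,0]]
    - [[0,0,-2],[0,0,0]]

```text
clock: 12.32
position: [0.4903, -0.2388, 0.1632]
tool_rot: [-3.141, -0.0, 1.751]
force: [-0.5, -0.4, -2.7]
grip_width: 0.0246
```

Request:
move_arm:
  motion:
    - [[0,0,-0.5],[0,0,0]]
    - [[0,0,-1],[0,0,0]]
    - [[0,0,-1],[0,0,0]]

```text
clock: 12.7
position: [0.4905, -0.2388, 0.1627]
tool_rot: [3.141, 0.0, 1.751]
force: [-2.6, 1.8, 7.1]
grip_width: 0.0249
```

Request:
move_arm:
  motion:
    - [[0,0,-0.5],[0,0,0]]
    - [[0,0,-0.5],[0,0,0]]
    - [[0,0,-0.5],[0,0,0]]

```text
clock: 13.08
position: [0.4905, -0.2388, 0.1627]
tool_rot: [3.141, 0.001, 1.751]
force: [-5.3, 2.5, 15.9]
grip_width: 0.0247
```

Run:
```python
from h import *
o=observe();print(o['position'].round(4),o['tool_rot'].round(3),o['clock'],o['force'],o['moment'],o['grip_width'])
f=grab_frame('top'); k=8; x0,y0,w,h=295,105,60,75
raw=cv2.resize(f['frame'][y0:y0+h,x0:x0+w],None,fx=k,fy=k,interpolation=cv2.INTER_CUBIC)[:,:,::-1]
raw=np.clip(raw*1.4,0,255).astype(np.uint8)[:, :400]; im=raw.copy()
for z,r,col in((.120,.028,(0,255,0)),(.128,.028,(0,255,0))):
    cv2.polylines(im,[((proj(f,ring(o['position'],z,r))-[x0,y0]+.5)*k).astype(np.int32)],True,col,1)
cv2.imwrite('pics/in2.png',np.hstack([raw,im]))
```

```text
[ 0.4905 -0.2388  0.1627] [3.141e+00 1.000e-03 1.751e+00] 13.075 [-5.32627352  2.51172374 15.89064053] [ 0.45345167  1.37215256 -0.05299643] 0.02465892460891905
```

View pics/in2.png

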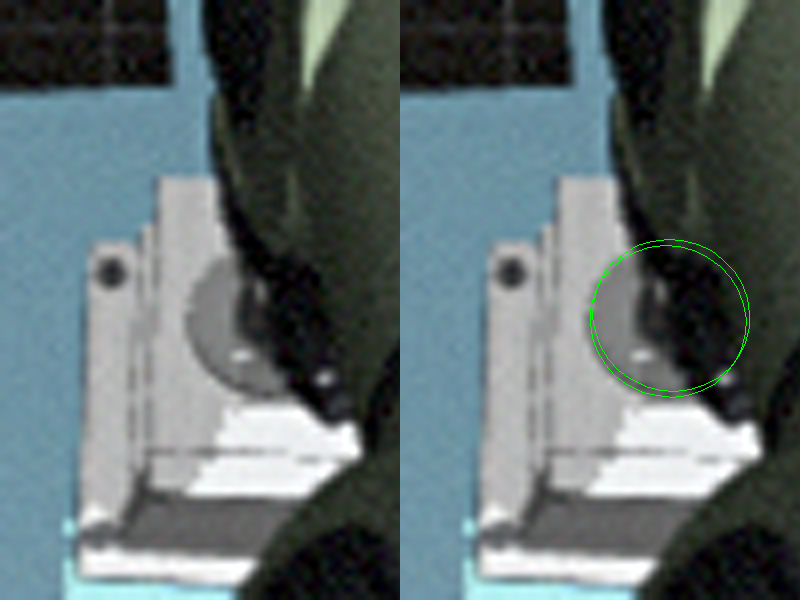

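Request:
move_arm:
  motion:
    - [[0,0,0.5],[0,0,0]]
    - [[0,0,0.5],[0,0,0]]

```text
clock: 13.38
position: [0.4905, -0.2388, 0.1627]
tool_rot: [3.141, 0.0, 1.751]
force: [-1.7, 2.0, 8.9]
grip_width: 0.0247
```

Request:
move_arm:
  motion:
    - [[0,0,0],[0,0,0]]
    - [[0,0,0],[0,0,0]]
    - [[0,0,0],[0,0,0]]
    - [[0,0,0],[0,0,0]]
    - [[0,0,0],[0,0,0]]
    - [[0,0,0],[0,0,0]]
    - [[0,0,0],[0,0,0]]
    - [[0,0,0],[0,0,0]]
  jaw: 85

```text
clock: 14.38
position: [0.4904, -0.2388, 0.1623]
tool_rot: [-3.142, -0.0, 1.751]
force: [-0.4, -0.6, -0.2]
grip_width: 0.085
```

Opened with no contact. Next I retreat straight up, then off to the left to clear the view.

Request:
move_arm:
  motion:
    - [[0,0,15],[0,0,0]]
    - [[0,0,40],[0,0,0]]
    - [[0,0,75],[0,0,0]]
    - [[0,0,110],[0,0,0]]
    - [[0,0,145],[0,0,0]]
    - [[0,40,160],[0,0,0]]
    - [[0,90,160],[0,0,0]]
    - [[0,140,160],[0,0,0]]
    - [[0,190,160],[0,0,0]]
    - [[0,240,160],[0,0,0]]
    - [[0,290,160],[0,0,0]]
    - [[0,310,160],[0,0,0]]

```text
clock: 15.88
position: [0.4899, 0.0742, 0.3235]
tool_rot: [3.14, -0.0, 1.754]
force: [0.1, -2.1, 0.9]
grip_width: 0.0847
```

Run:
```python
from h import *
from scipy.optimize import minimize
o=observe();print(o['position'].round(4),o['clock'],o['force'])
fs={c:grab_frame(c) for c in('side','top')}
outs=[]
for c in fs:
    f=fs[c]
    for r in outline_of('long_post_grip',c): print(c,round(r['score'],2),np.round(r['pixel']),r['pixels'].sum())
    for r in outline_of('short_post_grip',c): print('short',c,round(r['score'],2),np.round(r['pixel']),r['pixels'].sum())
    k=6; u=proj(f,[.4905,-.2388,.15])[0]; x0,y0=int(u[0])-33,int(u[1])-40
    im=cv2.resize(f['frame'][y0:y0+80,x0:x0+66],None,fx=k,fy=k,interpolation=cv2.INTER_CUBIC)[:,:,::-1]
    im2=im.copy()
    if c=='side': outs.append(im)
    for z,r,col in((.120,.028,(0,255,0)),(.128,.028,(0,255,0)),(.178,.013,(0,0,255))):
        cv2.polylines(im2,[((proj(f,ring((.4905,-.2388),z,r))-[x0,y0]+.5)*k).astype(np.int32)],True,col,1)
    outs.append(im2)
cv2.imwrite('pics/fin.png',cv2.resize(np.hstack(outs),(800,323)))
cv2.imwrite('pics/fin_side.png',fs['side']['frame'][:,:,::-1])
```

```text
[0.4899 0.0742 0.3235] 15.875 [ 0.12825403 -2.05351862  0.85822898]
side 0.65 [138. 163.] 433
short side 0.81 [111. 213.] 310
top 0.69 [157. 124.] 313
top 0.65 [326. 143.] 289
short top 0.62 [133. 168.] 261
```

View pics/fin.png

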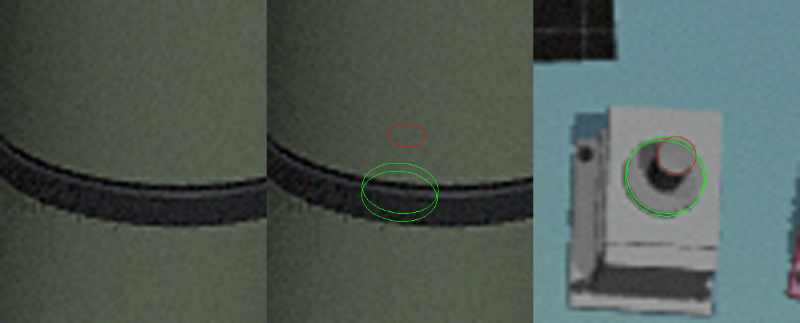

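View pics/fin_side.png

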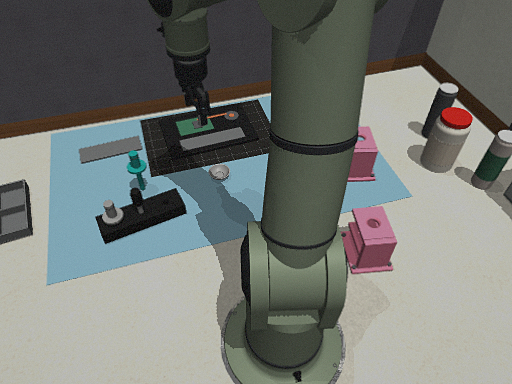

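The top view matches the home position. I'll move further left so the side camera can confirm it.

Request:
move_arm:
  motion:
    - [[-5,45,0],[0,0,0.05]]
    - [[-10,90,0],[0,0,0.1]]
    - [[-20,135,0],[0,0,0.2]]
    - [[-30,180,0],[0,0,0.3]]
    - [[-50,225,0],[0,0,0.4]]
    - [[-80,265,0],[0,0,0.5]]
    - [[-120,300,0],[0,0,0.6]]
    - [[-160,335,0],[0,0,0.7]]
    - [[-160,335,0],[0,0,0.7]]

```text
clock: 17.3
position: [0.3279, 0.4079, 0.3228]
tool_rot: [3.141, -0.001, 2.456]
force: [1.0, -0.6, 0.3]
grip_width: 0.085
```

Run:
```python
from h import *
o=observe();print(o['position'].round(4),o['clock'],o['force'])
f=grab_frame('side'); k=6
x0,y0=265,95
im=cv2.resize(f['frame'][y0:y0+95,x0:x0+66],None,fx=k,fy=k,interpolation=cv2.INTER_CUBIC)[:,:,::-1]; im2=im.copy()
for z,r,col in((.120,.028,(0,255,0)),(.128,.028,(0,255,0)),(.178,.013,(0,0,255))):
    cv2.polylines(im2,[((proj(f,ring((.4905,-.2388),z,r))-[x0,y0]+.5)*k).astype(np.int32)],True,col,1)
cv2.imwrite('pics/fin2.png',np.hstack([im,im2]))
```

```text
[0.3279 0.4079 0.3228] 17.3 [ 1.03999217 -0.59886852  0.28135149]
```

View pics/fin2.png

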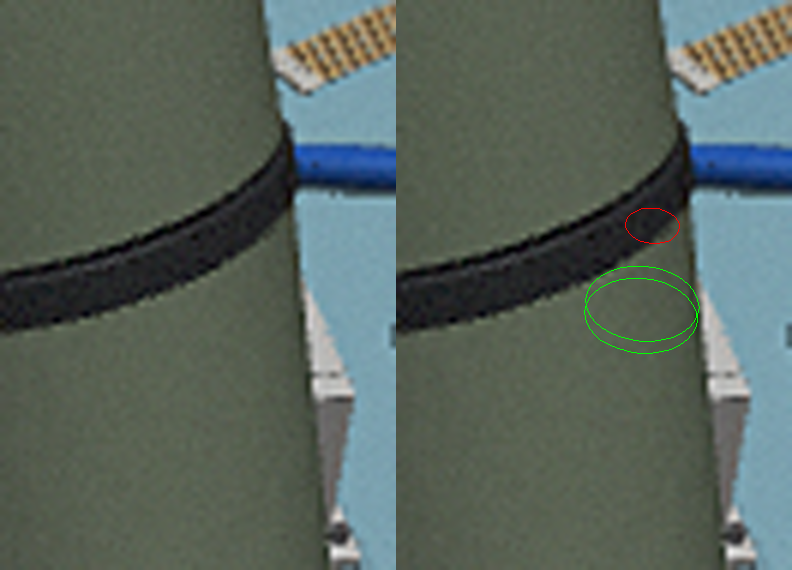

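A little further is enough to clear the view.

Request:
move_arm:
  motion:
    - [[-40,20,0],[0,0,0.1]]
    - [[-80,40,0],[0,0,0.2]]
    - [[-120,55,0],[0,0,0.3]]
    - [[-160,65,0],[0,0,0.4]]
    - [[-160,65,0],[0,0,0.4]]

```text
clock: 17.98
position: [0.1694, 0.4712, 0.3225]
tool_rot: [3.141, 0.0, 2.853]
force: [1.0, 0.9, -0.3]
grip_width: 0.0851
```

Run:
```python
from h import *
o=observe();print(o['position'].round(4),o['clock'],o['force'])
f=grab_frame('side'); k=6
x0,y0=265,95
im=cv2.resize(f['frame'][y0:y0+95,x0:x0+66],None,fx=k,fy=k,interpolation=cv2.INTER_CUBIC)[:,:,::-1]; im2=im.copy()
for z,r,col in((.120,.028,(0,255,0)),(.128,.028,(0,255,0)),(.178,.013,(0,0,255))):
    cv2.polylines(im2,[((proj(f,ring((.4905,-.2388),z,r))-[x0,y0]+.5)*k).astype(np.int32)],True,col,1)
cv2.imwrite('pics/fin3.png',np.hstack([im,im2]))
```

```text
[0.1694 0.4712 0.3225] 17.975 [ 0.95836772  0.8664507  -0.27111952]
```

View pics/fin3.png

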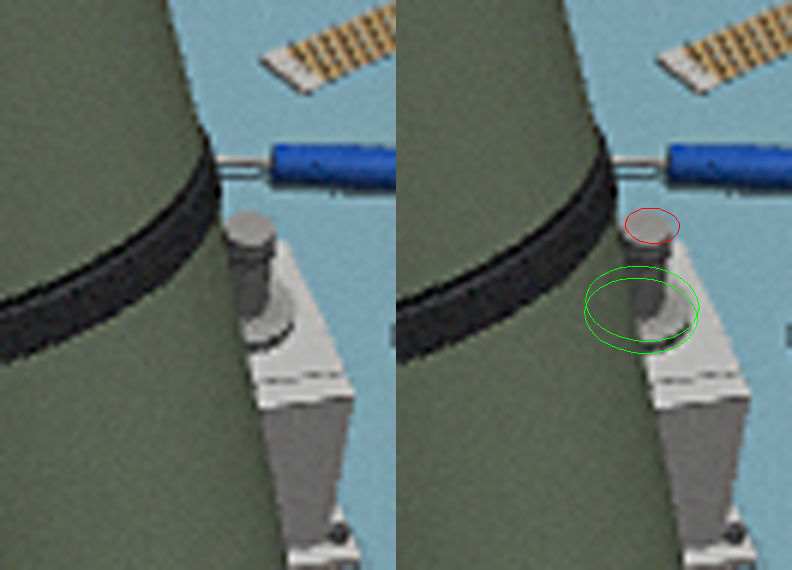

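The side view shows the collar flat on the upper eye at about (309,149), with the head upright at about (307,133). Handing in.

```bash
python3 -c "
from h import *
print(job_done()); print(observe()['clock'])"
```

```text
the job is handed in; nothing more can be done
None
the job is handed in; nothing more can be done
```

The long post is in the aluminium bracket, through both eyes with its collar on the upper eye. I released it there, moved the arm well clear and handed the job in at about 18 s.

- **Seating:** contact came at TCP z ≈ 0.163 m, within about 0.2 mm of where the collar should land. There was no contact force on the way down. I pressed to about 16 N to confirm it was seated, then eased off before opening the gripper.
- **After release:** both cameras show the collar flat on the upper eye and the head upright. The short post and nut driver are still in the stand, and I did not touch the turquoise post or the pink brackets.
- **Limits of the checks:** the two cameras disagreed by 2–4 mm in y, in line with the 2 mm calibration tolerance; the bore leaves 7 mm of clearance each side. In the last side view the arm hid part of the collar. The lower eye was never in view, so passage through it rests on the seating depth and the lack of contact force.

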